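# Bring the ball dish round to the open float switch

### The job

The open orange float-switch housing is ready for its steel ball, which lies loose in the blue dish. Pick the dish up by its two flat sides and turn it a quarter turn so that its pouring lip points straight along the housing's white ball channel, with the end of the lip right over the start of the channel at the wide end and a couple of centimetres above the housing's rim; the ball must stay in the middle of the dish all the way, untouched. Do not pour and do not put the dish down: finish while holding it there, level and still, without bumping the housing or shifting anything else on the bench.

Things in the scene. Friction and masses are not known exactly. Their poses are not given: they have to be found in the camera images.
- dish_centre (a point): Centre of the round blue plastic dish, half-way up: 20 mm above its underside. x axis towards its open pouring lip, z up. To grip it: two parallel vertical flat faces, 40 mm long, from 12 to 40 mm above the underside, 32 mm either side of the centre along the dish's y axis (64 mm over both). At the start it stands on the bench, lip roughly to the robot's left.
- dish: The blue dish, 40 mm high, 63 mm across, foot 48 mm across, 0.13 to 0.2 kg; origin at the centre of its underside, axes as dish_centre. Inside, a shallow cone 56 mm across falls at 7 degrees to the middle, which is 32 mm above the underside; the rim round it is 4.5 mm high and open at the lip.
- lip (a point): Outer end of the dish's pouring lip, on its floor: 46 mm from the dish's centre along the dish's x axis, 35.5 mm above the dish's underside (15.5 mm above dish_centre). The lip is 28 mm wide; its lowest part is 5 mm below this point.
- ball_center (a point): Centre of the bare steel ball, 20 mm across, 33 g, lying loose in the middle of the dish, its centre 42 mm above the dish's underside. It rolls freely.
- ball: The steel ball. For its position use ball_center: this origin rolls with the ball.
- channel (a point): Start of the white ball channel in the open orange housing, at the height of the housing's rim, 58 mm above the bench. x axis along the channel, away from the robot (within 0.2 rad), z up. The housing's wide round end, nearest the robot, is 17 mm behind this point (-x). The channel is 26 mm wide between white rails that end 14 mm below the rim.
- housing: Open lower half of a float switch, orange, pear-shaped, 144 mm long, 84 mm wide, fixed in a grey cradle (190 x 110 mm, 12 mm high, saddles 40 mm high). Origin on the bench, 40 mm beyond the channel's start along the shared x axis. Gland at the narrow end, 148 mm beyond the channel's start; the cradle's plate reaches 45 mm behind the channel's start.
- residual_breaker: Bystander: white four-module residual-current breaker, 85 x 72 x 75 mm high; origin at the centre of its underside.
- breaker: Bystander: white single breaker module, 85 x 18 x 75 mm high; origin at the centre of its underside.
- screwdriver: Bystander: red-handled screwdriver, 190 mm long, lying along its x axis; origin at the centre of its underside.
- upper_shell: Bystander: orange upper half of the float shell, rim down, 144 x 84 x 26 mm high; origin at the centre of its underside.
- plug: Bystander: red and grey industrial plug standing upright, 62 mm across, 128 mm high; origin at the centre of its underside.
- terminal_strip: Bystander: white terminal strip, 30 x 100 x 33 mm high; origin at the centre of its underside.
- gland_nut: Bystander: grey plastic gland nut, 42 mm across, 10 mm high; origin at the centre of its underside.
There are look-alikes about, which are no part of the job. There is more than one size of the housing; the one meant has the size given above. Of the things shaped like the dish, the blue one is meant.

How it is judged (in metres and radians):
On the way:
1. the dish is lifted clear of the bench with the ball in its middle (height (world z) of dish_centre above 0.045 m and horizontal distance between ball_center and dish_centre below 0.01 m), for 0.2 s.
At the end, for the whole second after the job is handed in: The dish is held in the fingers, touching nothing else: end of the lip within 14 mm of the channel's start seen from above and 8 to 45 mm above the rim, lip pointing along the channel within 10 degrees, dish level within 5 degrees and still, ball lying within 10 mm of the dish's middle (horizontal distance between lip and channel below 0.014 m and z of lip in the frame of channel between 0.008 and 0.045 m and angle between the x axis of dish_centre and the x axis of channel, either way round below 0.17 rad and x of dish_centre in the frame of channel below -0.025 m and angle between dish_centre's own z axis and vertical below 0.087 rad and horizontal distance between ball_center and dish_centre below 0.01 m and z of ball_center in the frame of dish_centre between 0.015 and 0.03 m and linear speed of dish below 0.02 m/s and linear speed of ball below 0.04 m/s and contact force between the fingers and dish above 1 N and contact force between dish and housing below 0.2 N); the arm keeps its last pose, push and grip.
It fails at once if the ball rolls more than 10 mm off the middle of the dish (horizontal distance between ball_center and dish_centre above 0.01 m).
It fails at once if the fingers touch the ball (contact force between the fingers and ball above 0.5 N).
It fails at once if the dish or the robot bumps the housing or its cradle (contact force between any of dish, the fingers, the arm and housing above 2 N).
It fails at once if another thing on the bench is shifted by more than 20 mm (distance of any of residual_breaker, breaker, screwdriver, upper_shell, plug, terminal_strip, gland_nut from where it was at the start of the episode above 0.02 m).
It also fails if it takes over 53 s, if anything falls off the work surface, if the arm or the gripper's body presses on something with over 40 N, if the wrist force passes 120 N, or if a joint passes its speed limit or range.

### The arm

A 6-joint arm with a two-finger parallel gripper is mounted at the origin on the work surface. World frame = base frame: x ahead of the robot, y to its left, z up, the work surface at z = 0. Lengths are in m, angles in degrees, forces in N, time in s.
With the tool pointing down it reaches from about 0.275 to 0.825 m from the base axis. Payload 5.2 kg.
Tool frame: the origin (TCP) lies between the finger pads; the fingertips stand 8 mm ahead of it and the grasp point (between the pads) lies 11 mm behind it; y points along the fingers, x is the direction in which the jaws open and shut, and the axes are right-handed (so a half turn about y gives the same grasp; the last joint's range is limited). The gripper opens to 93 mm and grips with 3 to 60 N. Pads are 15 mm wide; open, the fingers measure 128 mm over their backs; the gripper's body (75 mm by 188 mm) begins 65 mm behind the grasp point.
Start: joints at [62.521, 14.817, 87.949, -0, 77.235, -11.62], TCP at [0.15, 0.529, 0.227] pointing down, gripper open.
Joint ranges: [-179.93, 179.93], [-52.35, 119.4], [10.71, 147.94], [-69.91, 249.91], [12.55, 155.21], [-178.61, 178.61]. Speed limits (degrees/s): [147.25, 147.25, 180, 180, 180, 180].

### API

Orientations are given as [roll, pitch, yaw] about the fixed x, y, z axes, in that order (R = Rz(yaw) Ry(pitch) Rx(roll)).
In Python, from workcell import status, imaging, ticket gives the robot as it stands.
- The arm moves only by the tool step_arm, never from a script. Its argument "moves" is a list of rows, each an object with "travel": the shift along the tool's x, y, z in cm, a list of three; "roll": the turn about the tool's y in degrees; "jaw": the closure, from -1 (fully open) to 1 (shut). In form: [{"travel": [tx, ty, tz], "roll": roll, "jaw": jaw}, ...]. A call has 1 to 10 rows; each row is the pose to reach, as a shift and turn from the pose commanded when the call began, along the tool's axes at that moment; what a row does not reach only later rows make up. A row lasts 1/12 s, in which the tool goes at most 41.7 mm and 7.16 degrees, less where a joint would pass 70% of its speed; a pose out of reach is approached as far as the arm can. A call with a gripper value outside its range is refused whole. The fingers move at their own pace and stop on an object; "newtons" is the grip in N (left out, the last holds). Time passes only in rows, so rows that repeat a pose let the fingers close. It gives the time, the measured TCP pose, the force and the opening at its end, in the units of the state.
- status.sense(): the state, without advancing time (a new reading comes with each control period).
- imaging.snapshot(name): name is "scene" or "top" or "wrist"; returns a dict with "color" (480x640x3 uint8, red, green, blue), "mtx" (3x3 intrinsics, pixels), "cam_to_world" (4x4, takes a point from camera to world coordinates); the wrist camera has in their place "tool_from_camera" (4x4, takes a point from camera to tool coordinates, whose origin is the TCP and whose axes are the tool frame's). Camera axes: x right, y down, z forward; pixel columns grow to the right and rows downward; lengths in m; the calibration is good to about 2 mm. The wrist camera is an equidistant fisheye: a pixel r from the principal point sees the ray r / f radians off the axis. A picture is of the moment at which its call begins: read the wrist's pose just before it. There is no depth.
- ticket.job_done(): hands the job in, once; it reports no verdict.
The state is a dict: "t": time; "joint_pos": joint angles; "joint_vel": joint speeds; "joint_torque": joint torques, N m; "position": TCP position; "eef_rot": TCP orientation; "wrist_force": force on the tool from outside, world axes, zero at the start; "wrist_torque": the same for the moment, N m; "opening": finger opening in m.
Only numpy, scipy, OpenCV 4.12 (cv2) and the standard library are available. Lean on these libraries where they do the work, as an engineer would, in place of code of your own. Each camera call takes 0.05 s, during which the arm holds its last target.

## Working session

There is one attempt and no reset: what is moved stays moved. The work goes in short steps, Python scripts to look and compute and a tool call to move; the robot and the scene stay as the last step left them, time stands still between calls to the robot, and variables do not carry over. Pictures are saved under pics/ and viewed, and the job is handed in when it is done.

Besides the shell and the picture viewer there is one more tool, called after "Request:" in YAML: its name, and indented under it one key for each argument. step_arm: Moves the arm, as the interface text tells. Its arguments: {"type":"object","properties":{"moves":{"type":"array","items":{"type":"object","properties":{"travel":{"type":"array","items":{"type":"number"}},"roll":{"type":"number"},"jaw":{"type":"number"}}}},"newtons":{"type":"number"}},"required":["moves"]}

```bash
mkdir -p pics
python3 - <<'E'
from workcell import status, imaging
import cv2,numpy as np
s=status.sense();print({k:np.round(v,3).tolist() for k,v in s.items()})
for n in ["scene","top","wrist"]:
    d=imaging.snapshot(n); cv2.imwrite(f"pics/{n}0.png",d["color"][:,:,::-1]); 
    np.savez(f"pics/{n}0.npz",**d); print(n,[ (k,np.round(v,4).tolist()) for k,v in d.items() if k!="color"])
E
```

```text
{'t': 0.0, 'joint_pos': [62.522, 14.858, 88.009, -0.001, 77.233, -11.618], 'joint_vel': [0.01, -0.067, -0.067, -0.075, -0.156, -0.042], 'joint_torque': [0.0, -43.73, -28.401, 0.072, 0.042, -0.0], 'position': [0.15, 0.529, 0.226], 'eef_rot': [-89.981, 0.099, 74.14], 'wrist_force': [-0.384, 0.304, -0.335], 'wrist_torque': [0.015, -0.014, -0.016], 'opening': 0.093}
scene [('mtx', [[453.6863, 0.0, 321.8992], [0.0, 453.6863, 236.8285], [0.0, 0.0, 1.0]]), ('cam_to_world', [[-0.669, 0.6475, -0.365, 0.8822], [0.7433, 0.5805, -0.3325, 0.3181], [-0.0034, -0.4937, -0.8696, 0.8751], [0.0, 0.0, 0.0, 1.0]])]
top [('mtx', [[582.7793, 0.0, 316.3525], [0.0, 582.7793, 230.7656], [0.0, 0.0, 1.0]]), ('cam_to_world', [[0.0119, -0.9805, 0.1959, 0.2573], [-0.9999, -0.0109, 0.006, 0.0018], [-0.0038, -0.196, -0.9806, 1.528], [0.0, 0.0, 0.0, 1.0]])]
wrist [('mtx', [[371.6483, 0.0, 316.0787], [0.0, 371.6483, 242.1662], [0.0, 0.0, 1.0]]), ('tool_from_camera', [[1.0, -0.0004, -0.0009, -0.0001], [0.0007, -0.2939, 0.9558, -0.1583], [-0.0006, -0.9558, -0.2939, 0.0822], [0.0, 0.0, 0.0, 1.0]])]
```

View pics/scene0.png

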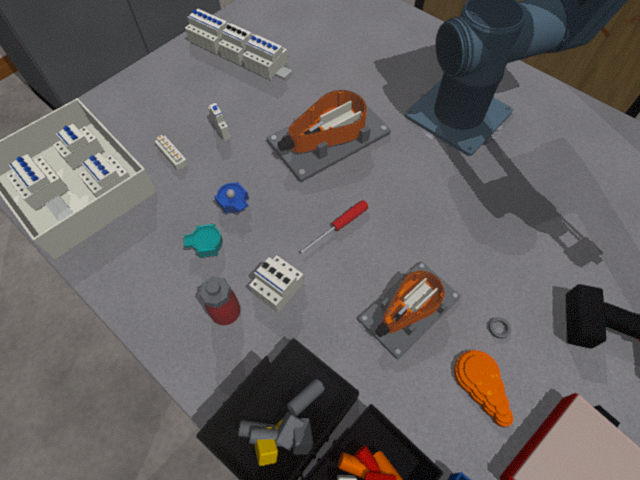

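View pics/top0.png

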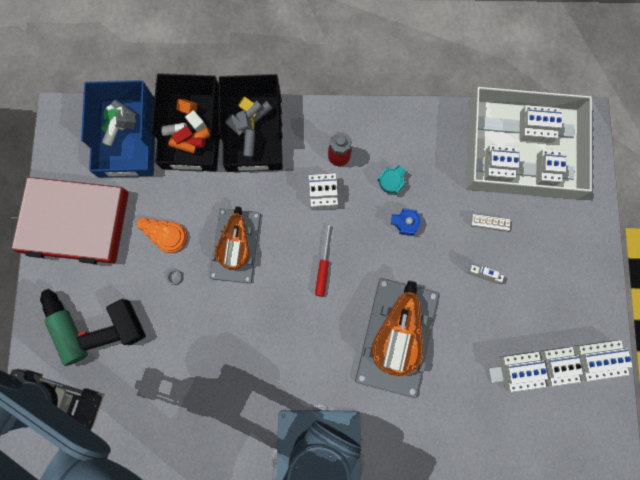

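View pics/wrist0.png

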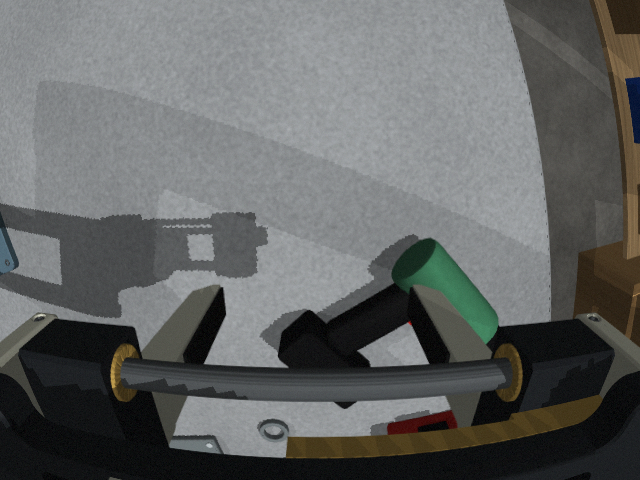

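```bash
cat > h.py <<'E'
import numpy as np,cv2
def ray(d,px):
    K=d["mtx"];T=d["cam_to_world"]
    r=np.linalg.inv(K)@np.array([px[0],px[1],1.]); return T[:3,3],T[:3,:3]@r
def atz(d,px,z):
    o,r=ray(d,px); return o+r*(z-o[2])/r[2]
def proj(d,P):
    T=np.linalg.inv(d["cam_to_world"]);p=T[:3,:3]@np.asarray(P,float)+T[:3,3];q=d["mtx"]@p;return q[:2]/q[2]
E
python3 - <<'E'
import cv2,numpy as np
t=cv2.imread("pics/top0.png");s=cv2.imread("pics/scene0.png")
def crop(im,x,y,w,h,f,n): cv2.imwrite(n,cv2.resize(im[y:y+h,x:x+w],None,fx=f,fy=f,interpolation=cv2.INTER_CUBIC))
crop(t,200,200,70,90,6,"pics/c_th.png");crop(t,376,190,64,60,9,"pics/c_td.png")
crop(s,350,250,120,110,6,"pics/c_sh.png");crop(s,200,170,64,60,9,"pics/c_sd.png")
a=[cv2.imread(f"pics/{n}.png") for n in("c_th","c_td","c_sh","c_sd")]
E
```

```text
(no output)
```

View pics/c_th.png

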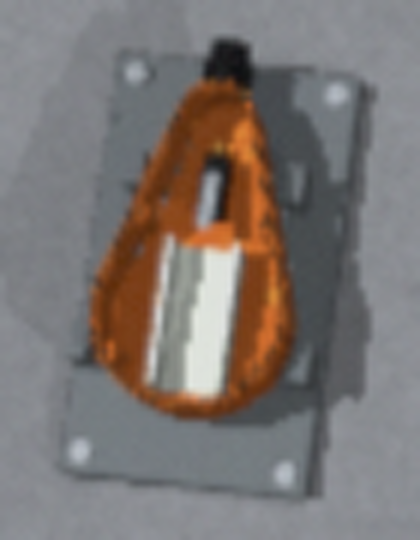

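View pics/c_td.png

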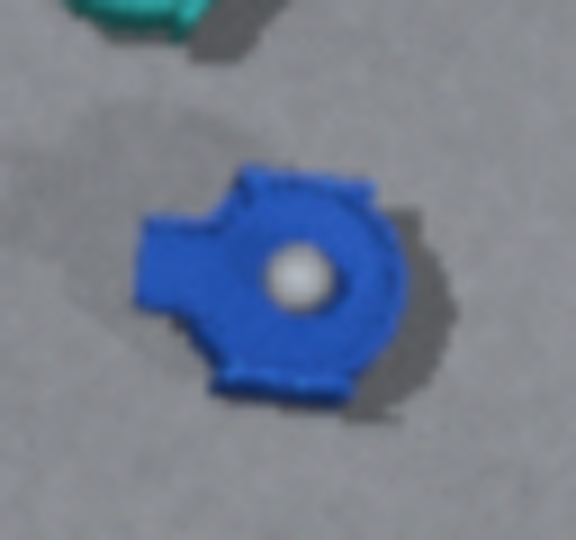

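View pics/c_sh.png

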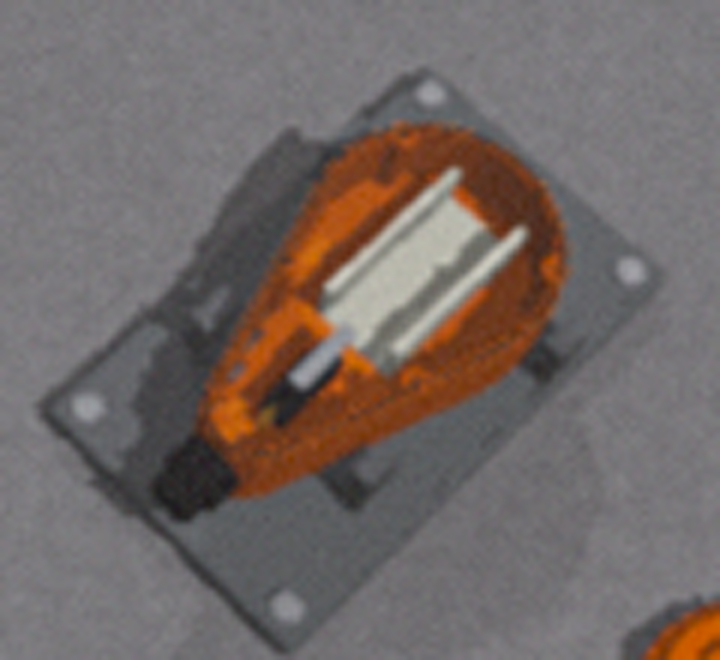

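View pics/c_sd.png

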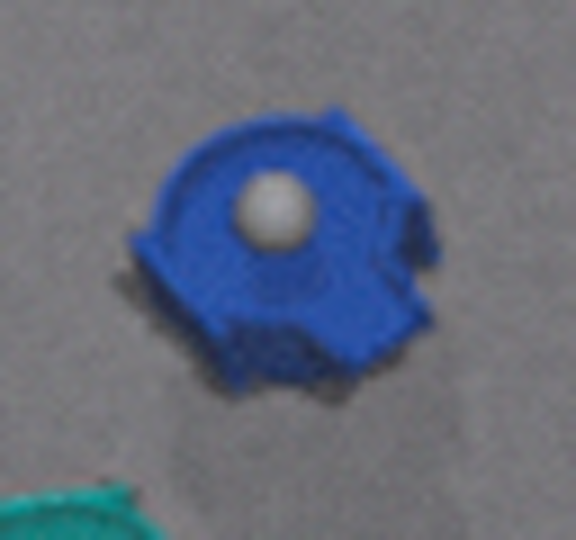

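```bash
cat > m1.py <<'E'
from h import *
t=dict(np.load("pics/top0.npz"));s=dict(np.load("pics/scene0.npz"))
def un(p,x0,y0,f): return np.array([x0+(p[0]+.5)/f-.5,y0+(p[1]+.5)/f-.5])
TD=lambda *p:un(p,376,190,9);SD=lambda *p:un(p,200,170,9);TH=lambda *p:un(p,200,200,6);SH=lambda *p:un(p,350,250,6)
print("ball",atz(t,TD(300,276),.042),atz(s,SD(274,210),.042))
a,b=atz(t,TD(147,217),.0375),atz(t,TD(138,303),.0375);c,e=atz(s,SD(435,318),.0375),atz(s,SD(360,368),.0375)
print("lip",(a+b)/2,np.linalg.norm(a-b),(c+e)/2,np.linalg.norm(c-e))
u=atz(t,TD(372,185),.04)-atz(t,TD(245,168),.04); print("flangedir",np.degrees(np.arctan2(-u[1],-u[0])) , np.degrees(np.arctan2(u[1],u[0])),np.linalg.norm(u))
u=atz(t,TD(348,402),.012)-atz(t,TD(215,390),.012);print(np.degrees(np.arctan2(u[1],u[0])),np.linalg.norm(u))
for nm,d,P in(("top",t,[TH(80,450),TH(285,474),TH(135,72),TH(337,93)]),("scene",s,[SH(432,93),SH(632,270),SH(88,407),SH(288,606)])):
    q=np.array([atz(d,p,.014) for p in P]); 
    if nm=="scene": pass
    print(nm,q[:,:2].round(4).tolist(),"c",q.mean(0)[:2])
    n=q[:2].mean(0);f=q[2:].mean(0);v=f-n;print("dir",np.degrees(np.arctan2(v[1],v[0])),np.linalg.norm(v),"start",q.mean(0)-v/np.linalg.norm(v)*.05)
# rails
print("rails top",[atz(t,p,.044)[:2].round(4).tolist() for p in(TH(150,385),TH(228,397),TH(168,236),TH(243,243))])
print("rails sc",[atz(s,p,.044)[:2].round(4).tolist() for p in(SH(457,172),SH(522,231),SH(328,290),SH(392,360))])
E
python3 m1.py
```

```text
ball [ 0.58489427 -0.23011373  0.042     ] [ 0.58572015 -0.22909371  0.042     ]
lip [ 0.59016728 -0.18512554  0.0375    ] 0.0258236815826422 [ 0.59069784 -0.180005    0.0375    ] 0.02250650377676939
flangedir 82.75976523047349 -97.24023476952652 0.037166487997409584
-94.6323471177681 0.03917827882436096
top [[0.4401, 0.2798], [0.4306, 0.1902], [0.6092, 0.2632], [0.6006, 0.1731]] c [0.52011019 0.22657594]
dir -5.681012545721176 0.17037988072255317 start [0.47035577 0.23152544 0.014     ]
scene [[0.4315, 0.1909], [0.4406, 0.2805], [0.6013, 0.1742], [0.61, 0.2635]] c [0.52081329 0.22730018]
dir -5.684845815219996 0.1704137629939169 start [0.4710592  0.23225301 0.014     ]
rails top [[0.4647, 0.2456], [0.4599, 0.212], [0.5297, 0.2406], [0.527, 0.2081]]
rails sc [[0.4655, 0.2188], [0.4686, 0.2472], [0.528, 0.2121], [0.5335, 0.2419]]
```

Run:
```python
exec(open("m1.py").read().split('print("ball"')[0])
print("wide end",atz(t,TH(192,417),.058),"gland tip",atz(t,TH(232,40),.04))
print("wide scene",atz(s,SH(530,165),.058))
for p in((381,180),(404,180),(393,193),(392,165)): print("teal",p,atz(t,p,.04)[:2])
print("plug",atz(t,(340,160),.0)[:2],"rb",atz(t,(323,190),.07)[:2],"scr",atz(t,(321,293),.02)[:2],atz(t,(329,228),.01)[:2])
print("big gland",atz(t,(411,286),.07)[:2])
```

```text
wide end [0.44932758 0.22495493 0.058     ] gland tip [0.61797543 0.21687178 0.04      ]
wide scene [0.45444664 0.23680994 0.058     ]
teal (381, 180) [ 0.6935942  -0.15870039]
teal (404, 180) [ 0.69424885 -0.21958493]
teal (393, 193) [ 0.65835457 -0.18997376]
teal (392, 165) [ 0.7353658  -0.18838405]
plug [ 0.76099697 -0.05129393] rb [ 0.65632705 -0.00520193] scr [ 0.39474426 -0.00292111] [ 0.56843878 -0.02244445]
big gland [ 0.41026701 -0.22778126]
```

Request:
step_arm:
  moves:
    - {"travel":[-6,0,-6.2],"roll":7}
    - {"travel":[-12,0,-12.4],"roll":14}
    - {"travel":[-18,0,-18.6],"roll":21}
    - {"travel":[-24,0,-24.8],"roll":28}
    - {"travel":[-30,0,-31],"roll":35}
    - {"travel":[-36,0,-37.2],"roll":42}
    - {"travel":[-42,0,-43.4],"roll":49}
    - {"travel":[-48,0,-49.6],"roll":56}
    - {"travel":[-54,0,-55.8],"roll":63}
    - {"travel":[-61.1,0,-62.6],"roll":70}

```text
validation failed for argument at $.mo...
```

Request:
step_arm:
  moves:
    - {"travel":[-6,0,-6.2],"roll":7,"jaw":-1}
    - {"travel":[-12,0,-12.4],"roll":14,"jaw":-1}
    - {"travel":[-18,0,-18.6],"roll":21,"jaw":-1}
    - {"travel":[-24,0,-24.8],"roll":28,"jaw":-1}
    - {"travel":[-30,0,-31],"roll":35,"jaw":-1}
    - {"travel":[-36,0,-37.2],"roll":42,"jaw":-1}
    - {"travel":[-42,0,-43.4],"roll":49,"jaw":-1}
    - {"travel":[-48,0,-49.6],"roll":56,"jaw":-1}
    - {"travel":[-54,0,-55.8],"roll":63,"jaw":-1}
    - {"travel":[-61.1,0,-62.6],"roll":70,"jaw":-1}

```text
t: 0.98
position: [0.3592, 0.1665, 0.2267]
eef_rot: [-90.0, -0.0, 3.8]
wrist_force: [0.5, 0.6, 0.1]
opening: 0.0937
```

Request:
step_arm:
  moves:
    - {"travel":[1.8,0,-3.7],"roll":2,"jaw":-1}
    - {"travel":[3.6,0,-7.4],"roll":4,"jaw":-1}
    - {"travel":[5.4,0,-11.1],"roll":6,"jaw":-1}
    - {"travel":[7.2,0,-14.8],"roll":8,"jaw":-1}
    - {"travel":[9,0,-18.5],"roll":10,"jaw":-1}
    - {"travel":[10.8,0,-22.2],"roll":10,"jaw":-1}
    - {"travel":[12.6,0,-25.9],"roll":10,"jaw":-1}
    - {"travel":[14.4,0,-29.6],"roll":10,"jaw":-1}
    - {"travel":[16.2,0,-33.3],"roll":10,"jaw":-1}
    - {"travel":[18,0,-37],"roll":10,"jaw":-1}

```text
t: 1.82
position: [0.5656, -0.1896, 0.2262]
eef_rot: [-90.0, 0.0, -5.9]
wrist_force: [1.3, 0.9, 0.5]
opening: 0.0933
```

Run:
```python
from workcell import status
import numpy as np
s=status.sense();print(s['position'],s['eef_rot'],s['joint_pos'])
```

```text
[ 0.56555091 -0.18960259  0.22620385] [-8.99790119e+01  3.45357984e-02 -5.88298457e+00] [-2.92423968e+01  1.96403850e+01  8.13016729e+01  5.67696023e-03
  7.90979690e+01 -2.33604815e+01]
```

Request:
step_arm:
  moves:
    - {"travel":[1.2,1.5,-1.9],"roll":0,"jaw":-1}
    - {"travel":[2.35,3,-3.8],"roll":0,"jaw":-1}
    - {"travel":[2.35,5,-3.8],"roll":0,"jaw":-1}
    - {"travel":[2.35,7,-3.8],"roll":0,"jaw":-1}
    - {"travel":[2.35,9,-3.8],"roll":0,"jaw":-1}
    - {"travel":[2.35,10,-3.8],"roll":0,"jaw":-1}
    - {"travel":[2.35,10,-3.8],"roll":0,"jaw":-1}
    - {"travel":[2.35,10,-3.8],"roll":0,"jaw":-1}

```text
t: 2.48
position: [0.5844, -0.2277, 0.1265]
eef_rot: [-90.0, 0.1, -5.9]
wrist_force: [0.4, 0.5, -0.4]
opening: 0.0928
```

Run:
```python
from workcell import status,imaging
import numpy as np,cv2
s=status.sense();print(s['position'],s['eef_rot'])
d=imaging.snapshot("wrist");np.savez("pics/w1.npz",pos=s['position'],rot=s['eef_rot'],**d);cv2.imwrite("pics/w1.png",d["color"][:,:,::-1])
d=imaging.snapshot("top");cv2.imwrite("pics/t1.png",cv2.resize(d["color"][160:280,340:500,::-1],None,fx=5,fy=5,interpolation=cv2.INTER_CUBIC))
```

```text
[ 0.58444394 -0.22768491  0.12648353] [-8.99732933e+01  5.48938617e-02 -5.85350297e+00]
```

View pics/w1.png

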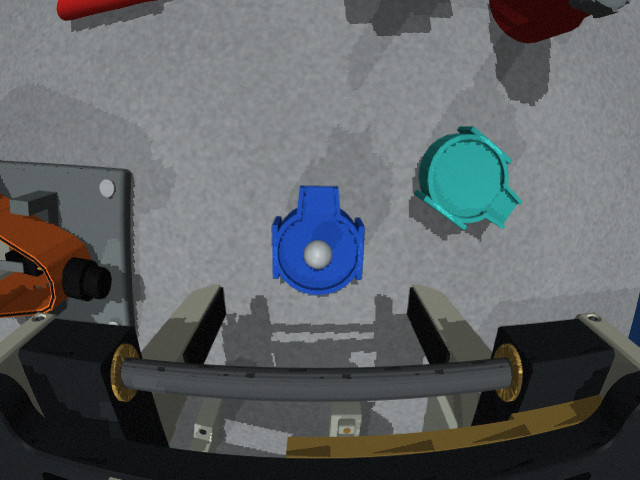

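View pics/t1.png

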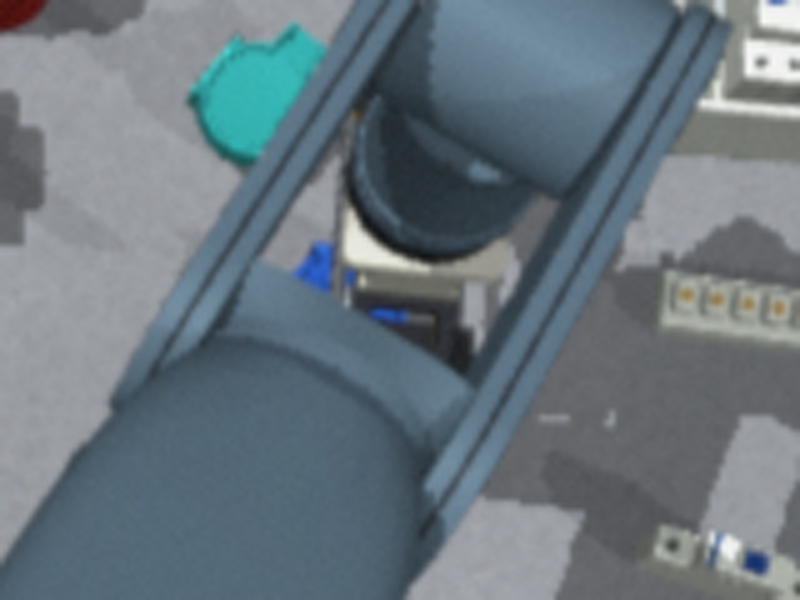

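```bash
cat >> h.py <<'E'
from scipy.spatial.transform import Rotation as Ro
def wat(d,px,z):
    K=d["mtx"];v=np.array([px[0]-K[0,2],px[1]-K[1,2]]);r=np.linalg.norm(v);th=r/K[0,0]
    c=np.r_[v/r*np.sin(th),np.cos(th)]
    T=d["tool_from_camera"];R=Ro.from_euler("xyz",d["rot"],degrees=True).as_matrix()
    o=R@T[:3,3]+d["pos"];w=R@(T[:3,:3]@c)
    return o+w*(z-o[2])/w[2]
E
python3 - <<'E'
from h import *
d=dict(np.load("pics/w1.npz"))
b=wat(d,(317.5,254.5),.042);l=wat(d,(319,186),.0375);print("ball",b,"lip",l,np.degrees(np.arctan2(*(l-b)[[1,0]])),np.linalg.norm(l-b))
for n,p in dict(la=(278,217),lb=(276,279),ra=(359,217),rb=(362,280),l1=(302,186),l2=(336,186)).items(): print(n,wat(d,p,.04))
print("teal near corner",wat(d,(418,195),.04), "gripper world dir")
E
```

```text
ball [ 0.58505319 -0.22938056  0.042     ] lip [ 0.59083422 -0.18280931  0.0375    ] 82.92389765398042 0.047143944782069194
la [ 0.56105481 -0.2006055   0.04      ]
lb [ 0.55353561 -0.24554439  0.04      ]
ra [ 0.61575558 -0.20621905  0.04      ]
rb [ 0.61479949 -0.25265837  0.04      ]
l1 [ 0.5796325  -0.18126509  0.04      ]
l2 [ 0.60208971 -0.18356033  0.04      ]
teal near corner [ 0.65766529 -0.19460681  0.04      ] gripper world dir
```

Request:
step_arm:
  moves:
    - {"travel":[0.08,1,-0.15],"roll":0,"jaw":-1}
    - {"travel":[0.08,2.5,-0.15],"roll":0,"jaw":-1}
    - {"travel":[0.08,4,-0.15],"roll":0,"jaw":-1}
    - {"travel":[0.08,5.5,-0.15],"roll":0,"jaw":-1}
    - {"travel":[0.08,7,-0.15],"roll":0,"jaw":-1}
    - {"travel":[0.08,8.5,-0.15],"roll":0,"jaw":-1}
    - {"travel":[0.08,9.7,-0.15],"roll":0,"jaw":-1}
    - {"travel":[0.08,10.5,-0.15],"roll":0,"jaw":-1}
    - {"travel":[0.08,10.7,-0.15],"roll":0,"jaw":-1}
    - {"travel":[0.08,10.7,-0.15],"roll":0,"jaw":-1}

```text
t: 3.42
position: [0.5851, -0.2294, 0.0193]
eef_rot: [-90.0, 0.0, -5.9]
wrist_force: [0.8, 0.1, -0.2]
opening: 0.093
```

Run:
```python
from workcell import status,imaging
from h import *
s=status.sense();print(s['position'],s['eef_rot'],s['wrist_force'])
d=imaging.snapshot("wrist");d.update(pos=s['position'],rot=s['eef_rot']);np.savez("pics/w2.npz",**d);cv2.imwrite("pics/w2.png",d["color"][:,:,::-1])
```

```text
[ 0.58512553 -0.22939763  0.01931007] [-8.99864592e+01  3.05683686e-02 -5.85919530e+00] [ 0.75646018  0.05921447 -0.19977549]
```

View pics/w2.png

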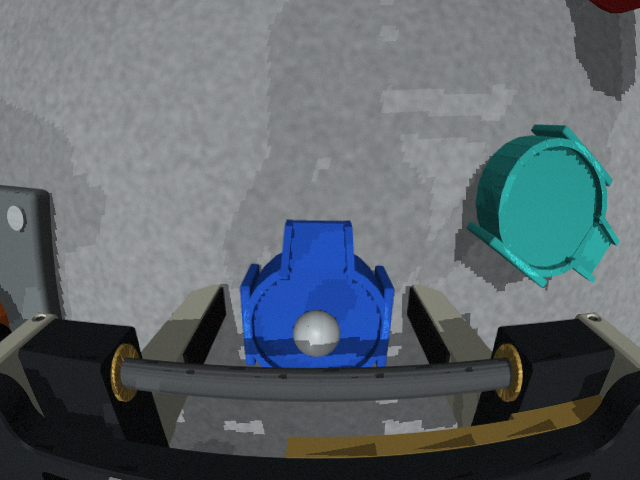

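Request:
step_arm:
  moves:
    - {"travel":[0,0,0],"roll":0,"jaw":-0.9}
    - {"travel":[0,0,0],"roll":0,"jaw":-0.75}
    - {"travel":[0,0,0],"roll":0,"jaw":-0.6}
    - {"travel":[0,0,0],"roll":0,"jaw":-0.5}
    - {"travel":[0,0,0],"roll":0,"jaw":-0.45}
    - {"travel":[0,0,0],"roll":0,"jaw":-0.42}
    - {"travel":[0,0,0],"roll":0,"jaw":-0.4}
    - {"travel":[0,0,0],"roll":0,"jaw":-0.38}
    - {"travel":[0,0,0],"roll":0,"jaw":-0.36}
    - {"travel":[0,0,0],"roll":0,"jaw":-0.34}
  newtons: 8

```text
t: 4.3
position: [0.5852, -0.2294, 0.0197]
eef_rot: [-90.0, 0.0, -5.9]
wrist_force: [0.1, 1.4, 0.1]
opening: 0.0641
```

Request:
step_arm:
  moves:
    - {"travel":[0,0,0],"roll":0,"jaw":-0.3}
    - {"travel":[0,0,0],"roll":0,"jaw":-0.2}
    - {"travel":[0,0,0],"roll":0,"jaw":0}
    - {"travel":[0,0,0],"roll":0,"jaw":0.3}
    - {"travel":[0,0,0],"roll":0,"jaw":1}
    - {"travel":[0,0,0],"roll":0,"jaw":1}
  newtons: 10

```text
t: 4.8
position: [0.5852, -0.2295, 0.0197]
eef_rot: [-90.0, 0.0, -5.9]
wrist_force: [-0.9, -0.7, 0.7]
opening: 0.0642
```

Request:
step_arm:
  moves:
    - {"travel":[0,0,0],"roll":0,"jaw":1}
    - {"travel":[0,0,0],"roll":0,"jaw":1}
  newtons: 17

```text
t: 4.97
position: [0.5852, -0.2294, 0.0196]
eef_rot: [-90.0, 0.0, -5.9]
wrist_force: [-0.2, -0.5, 1.3]
opening: 0.064
```

Request:
step_arm:
  moves:
    - {"travel":[0,0,0],"roll":0,"jaw":1}
    - {"travel":[0,0,0],"roll":0,"jaw":1}
    - {"travel":[0,0,0],"roll":0,"jaw":1}
  newtons: 25

```text
t: 5.22
position: [0.5852, -0.2294, 0.0197]
eef_rot: [-90.0, 0.0, -5.9]
wrist_force: [-0.4, -0.0, 0.3]
opening: 0.0635
```

Run:
```python
from workcell import status,imaging
from h import *
s=status.sense();print(s['position'],s['eef_rot'],s['wrist_force'])
d=imaging.snapshot("wrist");d.update(pos=s['position'],rot=s['eef_rot']);np.savez("pics/w3.npz",**d);cv2.imwrite("pics/w3.png",d["color"][:,:,::-1])
```

```text
[ 0.58522002 -0.22943082  0.01965444] [-8.99996468e+01  3.18627876e-03 -5.85843993e+00] [-0.41961594 -0.00101834  0.27785567]
```

View pics/w3.png

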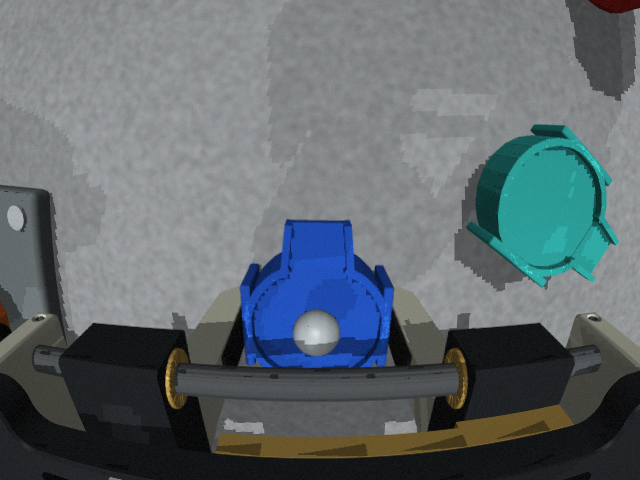

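Request:
step_arm:
  moves:
    - {"travel":[0,-0.1,0],"roll":0,"jaw":1}
    - {"travel":[0,-0.3,0],"roll":0,"jaw":1}
    - {"travel":[0,-0.6,0],"roll":0,"jaw":1}
    - {"travel":[0,-1.0,0],"roll":0,"jaw":1}
    - {"travel":[0,-1.5,0],"roll":0,"jaw":1}
    - {"travel":[0,-2.0,0],"roll":0,"jaw":1}
    - {"travel":[0,-2.4,0],"roll":0,"jaw":1}
    - {"travel":[0,-2.7,0],"roll":0,"jaw":1}
    - {"travel":[0,-2.9,0],"roll":0,"jaw":1}
    - {"travel":[0,-3.0,0],"roll":0,"jaw":1}

```text
t: 6.1
position: [0.5854, -0.2296, 0.0502]
eef_rot: [-90.0, -0.0, -5.9]
wrist_force: [-0.2, -0.2, -2.7]
opening: 0.0639
```

Run:
```python
from workcell import status,imaging
from h import *
s=status.sense();print(s['position'],s['eef_rot'],s['wrist_force'],s['wrist_torque'],s['opening'])
d=imaging.snapshot("wrist");d.update(pos=s['position'],rot=s['eef_rot']);np.savez("pics/w4.npz",**d);cv2.imwrite("pics/w4.png",d["color"][:,:,::-1])
```

```text
[ 0.5854206  -0.2295526   0.05017953] [-9.00179105e+01 -3.43980031e-02 -5.85705395e+00] [-0.16419929 -0.24170822 -2.69505277] [-0.0799699   0.07612113  0.02875329] 0.06388111940377783
```

View pics/w4.png

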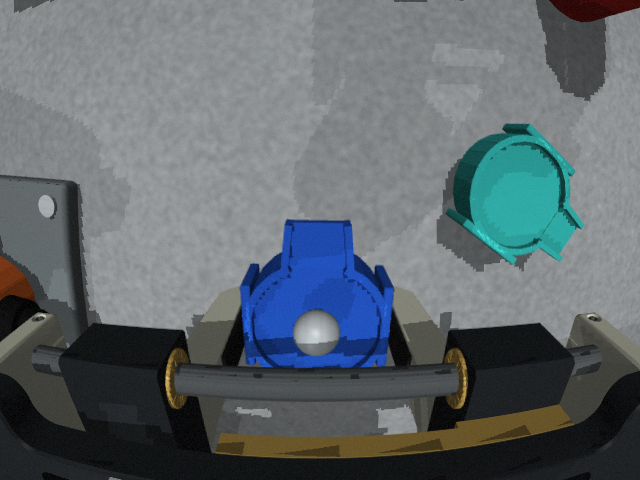

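Request:
step_arm:
  moves:
    - {"travel":[0,-0.1,0],"roll":0.5,"jaw":1}
    - {"travel":[0,-0.3,0],"roll":1.5,"jaw":1}
    - {"travel":[0,-0.6,0],"roll":3,"jaw":1}
    - {"travel":[0,-1.0,0],"roll":5,"jaw":1}
    - {"travel":[0,-1.4,0],"roll":7.5,"jaw":1}
    - {"travel":[0,-1.8,0],"roll":10.5,"jaw":1}
    - {"travel":[0,-2.2,0],"roll":14,"jaw":1}
    - {"travel":[0,-2.6,0],"roll":17.5,"jaw":1}
    - {"travel":[0,-3.0,0],"roll":21,"jaw":1}
    - {"travel":[0,-3.4,0],"roll":24.5,"jaw":1}

```text
t: 6.98
position: [0.5851, -0.2294, 0.0837]
eef_rot: [-90.0, 0.0, -30.6]
wrist_force: [0.3, 0.5, -2.2]
opening: 0.0638
```

Request:
step_arm:
  moves:
    - {"travel":[0,-0.4,0],"roll":3.5,"jaw":1}
    - {"travel":[0,-0.8,0],"roll":7,"jaw":1}
    - {"travel":[0,-1.2,0],"roll":10.5,"jaw":1}
    - {"travel":[0,-1.6,0],"roll":14,"jaw":1}
    - {"travel":[0,-2.0,0],"roll":17.5,"jaw":1}
    - {"travel":[0,-2.4,0],"roll":21,"jaw":1}
    - {"travel":[0,-2.8,0],"roll":24.5,"jaw":1}
    - {"travel":[0,-3.2,0],"roll":28,"jaw":1}
    - {"travel":[0,-3.5,0],"roll":31.5,"jaw":1}
    - {"travel":[0,-3.6,0],"roll":35,"jaw":1}

```text
t: 7.82
position: [0.5854, -0.2295, 0.1201]
eef_rot: [-90.0, -0.0, -65.6]
wrist_force: [0.2, -0.6, -2.7]
opening: 0.064
```

Request:
step_arm:
  moves:
    - {"travel":[0,0,0],"roll":3.5,"jaw":1}
    - {"travel":[0,0,0],"roll":7,"jaw":1}
    - {"travel":[0,0,0],"roll":10.5,"jaw":1}
    - {"travel":[0,0,0],"roll":14,"jaw":1}
    - {"travel":[0,0,0],"roll":17.5,"jaw":1}
    - {"travel":[0,0,0],"roll":21,"jaw":1}
    - {"travel":[0,0,0],"roll":24,"jaw":1}
    - {"travel":[0,0,0],"roll":26.5,"jaw":1}
    - {"travel":[0,0,0],"roll":28.5,"jaw":1}
    - {"travel":[0,0,0],"roll":30,"jaw":1}

```text
t: 8.65
position: [0.5851, -0.2294, 0.1195]
eef_rot: [-90.0, 0.0, -95.5]
wrist_force: [-0.1, -0.5, -2.6]
opening: 0.0635
```

Request:
step_arm:
  moves:
    - {"travel":[0,0,0],"roll":0.4,"jaw":1}
    - {"travel":[0,0,0],"roll":0.5,"jaw":1}
    - {"travel":[0,0,0],"roll":0.5,"jaw":1}

```text
t: 8.9
position: [0.5851, -0.2294, 0.1196]
eef_rot: [-90.0, 0.0, -95.8]
wrist_force: [0.1, -0.1, -2.7]
opening: 0.0633
```

Run:
```python
from workcell import status,imaging
from h import *
s=status.sense();print(s['position'],s['eef_rot'],s['joint_pos'],s['opening'])
d=imaging.snapshot("wrist");d.update(pos=s['position'],rot=s['eef_rot']);np.savez("pics/w5.npz",**d);cv2.imwrite("pics/w5.png",d["color"][:,:,::-1])
```

```text
[ 0.58511869 -0.22938368  0.11955162] [-9.00172956e+01  9.79353770e-03 -9.58476690e+01] [-3.15617074e+01  2.75734521e+01  8.46779796e+01  1.42543273e-03
  6.77684003e+01  6.42854206e+01] 0.06333167693740964
```

View pics/w5.png

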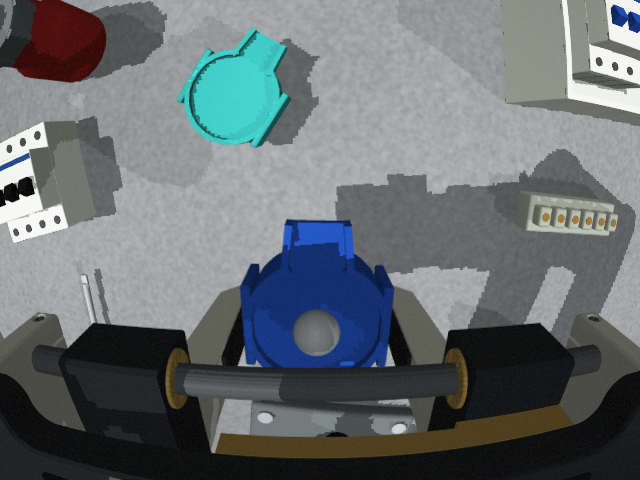

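Request:
step_arm:
  moves:
    - {"travel":[-0.14,0,-0.06],"roll":0,"jaw":1}
    - {"travel":[-0.41,0,-0.19],"roll":0,"jaw":1}
    - {"travel":[-0.81,0,-0.38],"roll":0,"jaw":1}
    - {"travel":[-1.36,0,-0.64],"roll":0,"jaw":1}
    - {"travel":[-2.04,0,-0.96],"roll":0,"jaw":1}
    - {"travel":[-2.85,0,-1.34],"roll":0,"jaw":1}
    - {"travel":[-3.8,0,-1.78],"roll":0,"jaw":1}
    - {"travel":[-4.89,0,-2.3],"roll":0,"jaw":1}
    - {"travel":[-6.11,0,-2.87],"roll":0,"jaw":1}
    - {"travel":[-7.47,0,-3.51],"roll":0,"jaw":1}

```text
t: 9.78
position: [0.5574, -0.1502, 0.1197]
eef_rot: [-90.0, -0.0, -95.9]
wrist_force: [0.5, 0.8, -0.9]
opening: 0.064
```

Request:
step_arm:
  moves:
    - {"travel":[-1.36,0,-0.64],"roll":0,"jaw":1}
    - {"travel":[-2.72,0,-1.28],"roll":0,"jaw":1}
    - {"travel":[-4.08,0,-1.92],"roll":0,"jaw":1}
    - {"travel":[-5.44,0,-2.56],"roll":0,"jaw":1}
    - {"travel":[-6.8,0,-3.2],"roll":0,"jaw":1}
    - {"travel":[-8.16,0,-3.84],"roll":0,"jaw":1}
    - {"travel":[-9.52,0,-4.48],"roll":0,"jaw":1}
    - {"travel":[-10.88,0,-5.12],"roll":0,"jaw":1}
    - {"travel":[-12.24,0,-5.76],"roll":0,"jaw":1}
    - {"travel":[-13.6,0,-6.4],"roll":0,"jaw":1}

```text
t: 10.62
position: [0.5076, -0.0083, 0.1197]
eef_rot: [-90.0, 0.0, -95.9]
wrist_force: [0.2, -0.2, -1.9]
opening: 0.0639
```

Request:
step_arm:
  moves:
    - {"travel":[-1.36,0,-0.64],"roll":0,"jaw":1}
    - {"travel":[-2.72,0,-1.28],"roll":0,"jaw":1}
    - {"travel":[-4.08,0,-1.92],"roll":0,"jaw":1}
    - {"travel":[-5.44,0,-2.56],"roll":0,"jaw":1}
    - {"travel":[-6.8,0,-3.2],"roll":0,"jaw":1}
    - {"travel":[-8.16,0,-3.84],"roll":0,"jaw":1}
    - {"travel":[-9.52,0,-4.48],"roll":0,"jaw":1}
    - {"travel":[-10.88,0,-5.12],"roll":0,"jaw":1}
    - {"travel":[-12.24,0,-5.76],"roll":0,"jaw":1}
    - {"travel":[-13.6,0,-6.4],"roll":0,"jaw":1}

```text
t: 11.45
position: [0.4577, 0.1333, 0.1197]
eef_rot: [-90.0, 0.0, -95.9]
wrist_force: [-0.2, -0.9, -2.3]
opening: 0.064
```

Request:
step_arm:
  moves:
    - {"travel":[-1.36,0,-0.64],"roll":0,"jaw":1}
    - {"travel":[-2.72,0,-1.27],"roll":0,"jaw":1}
    - {"travel":[-3.94,0,-1.84],"roll":0,"jaw":1}
    - {"travel":[-5.14,0,-2.4],"roll":0,"jaw":1}
    - {"travel":[-6.22,0,-2.91],"roll":0,"jaw":1}
    - {"travel":[-7.18,0,-3.36],"roll":0,"jaw":1}
    - {"travel":[-7.99,0,-3.74],"roll":0,"jaw":1}
    - {"travel":[-8.67,0,-4.05],"roll":0,"jaw":1}
    - {"travel":[-9.21,0,-4.31],"roll":0,"jaw":1}
    - {"travel":[-9.62,0,-4.5],"roll":0,"jaw":1}

```text
t: 12.28
position: [0.4232, 0.233, 0.1196]
eef_rot: [-90.0, -0.0, -95.8]
wrist_force: [-0.2, 0.3, -2.4]
opening: 0.064
```

Request:
step_arm:
  moves:
    - {"travel":[-0.27,0,-0.13],"roll":0,"jaw":1}
    - {"travel":[-0.41,0,-0.19],"roll":0,"jaw":1}
    - {"travel":[-0.41,0,-0.19],"roll":0,"jaw":1}
    - {"travel":[-0.41,0,-0.19],"roll":0,"jaw":1}
    - {"travel":[-0.41,0,-0.19],"roll":0,"jaw":1}

```text
t: 12.7
position: [0.4221, 0.2364, 0.1196]
eef_rot: [-90.0, -0.0, -95.9]
wrist_force: [-0.9, -0.5, -2.1]
opening: 0.0637
```

Run:
```python
from workcell import status,imaging
from h import *
s=status.sense();print(s['t'],s['position'],s['eef_rot'],s['joint_pos'],s['opening'])
d=imaging.snapshot("wrist");d.update(pos=s['position'],rot=s['eef_rot']);np.savez("pics/w6.npz",**d);cv2.imwrite("pics/w6.png",d["color"][:,:,::-1])
d=imaging.snapshot("scene");np.savez("pics/s6.npz",**d);cv2.imwrite("pics/s6.png",cv2.resize(d["color"][220:360,330:500,::-1],None,fx=4,fy=4,interpolation=cv2.INTER_CUBIC))
```

```text
12.7 [0.4221225  0.23637329 0.11964214] [-8.99981316e+01 -7.31417430e-03 -9.58846480e+01] [ 1.60134717e+01  1.40307413e+01  1.05391824e+02 -8.59129187e-03
  6.05784288e+01  1.11902340e+02] 0.06366682920396684
```

View pics/w6.png

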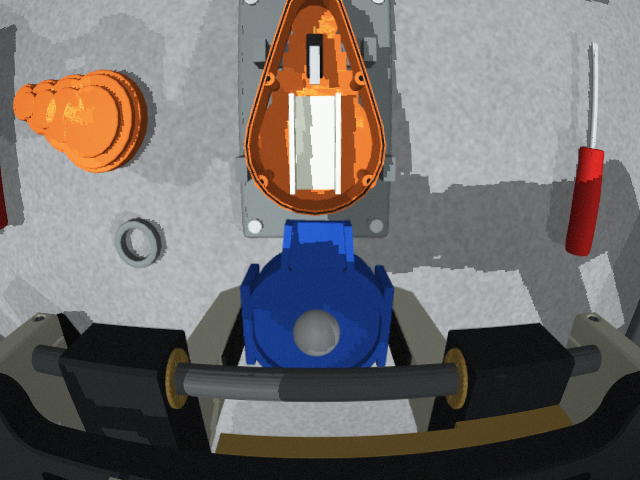

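View pics/s6.png

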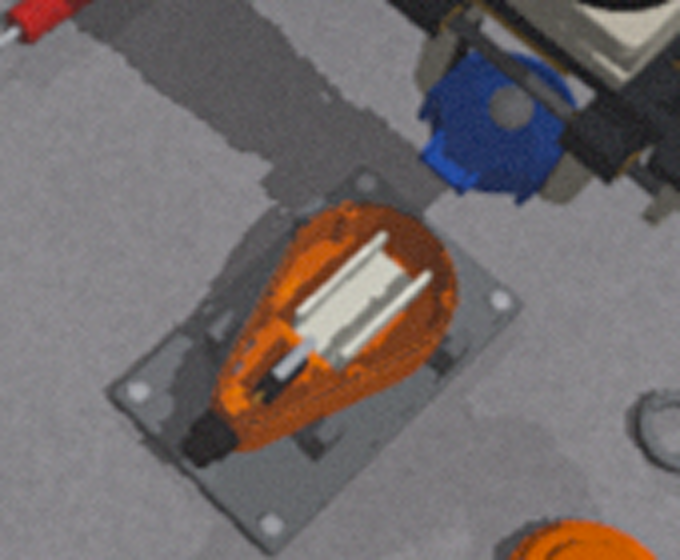

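Run:
```python
from h import *
d=dict(np.load("pics/w6.npz"))
p=d["pos"];th=np.radians(-5.7);D=np.array([np.cos(th),np.sin(th)]);N=np.array([-D[1],D[0]])
def rep(n,px,z):
    q=wat(d,px,z);v=q[:2]-p[:2];print(n,q.round(4),"along",(v@D).round(4),"left",(v@N).round(4))
rep("railL",(293,193),.044);rep("railR",(339,194),.044);rep("railLf",(292,96),.044);rep("railRf",(338,96),.044)
rep("wide",(316,213),.058);rep("scrL",(254,227),.014);rep("scrR",(376,226),.014);rep("lipL",(286,221),.1375);rep("lipR",(352,221),.1375);rep("ball",(315,333),.142)
rep("gland?",(315,0),.05)
s=dict(np.load("pics/s6.npz"))
def S(x,y):return (330+(x+.5)/4-.5,220+(y+.5)/4-.5)
for n,px,z in(("lipS1",S(425,155),.1375),("lipS2",S(465,190),.1375),("ballS",S(511,107),.142)):
    q=atz(s,px,z);v=q[:2]-p[:2];print(n,q,"along",v@D,"left",v@N)
```

```text
railL [0.4663 0.2464 0.044 ] along 0.043 left 0.0143
railR [0.4627 0.2173 0.044 ] along 0.0422 left -0.015
railLf [0.5276 0.2402 0.044 ] along 0.1046 left 0.0143
railRf [0.5246 0.2119 0.044 ] along 0.1044 left -0.0141
wide [0.4549 0.2328 0.058 ] along 0.033 left -0.0003
scrL [0.4395 0.2806 0.014 ] along 0.0129 left 0.0457
scrR [0.4309 0.1906 0.014 ] along 0.0133 left -0.0446
lipL [0.4706 0.243  0.1375] along 0.0476 left 0.0114
lipR [0.4679 0.2174 0.1375] along 0.0475 left -0.0143
ball [0.4223 0.2367 0.142 ] along 0.0001 left 0.0003
gland? [0.5875 0.2197 0.05  ] along 0.1662 left -0.0002
lipS1 [0.46771903 0.22053057 0.1375    ] along 0.0469445796042846 left -0.011235745197620621
lipS2 [0.47027886 0.24408145 0.1375    ] along 0.04715268624275638 left 0.01245292520614352
ballS [0.42358483 0.23624008 0.142     ] along 0.0014683320453409976 left 1.2686798111552055e-05
```

Request:
step_arm:
  moves:
    - {"travel":[0,0.1,0],"roll":0,"jaw":1}
    - {"travel":[0,0.3,0],"roll":0,"jaw":1}
    - {"travel":[0,0.6,0],"roll":0,"jaw":1}
    - {"travel":[0,1.0,0],"roll":0,"jaw":1}
    - {"travel":[0,1.4,0],"roll":0,"jaw":1}
    - {"travel":[0,1.8,0],"roll":0,"jaw":1}
    - {"travel":[0,2.2,0],"roll":0,"jaw":1}
    - {"travel":[0,2.6,0],"roll":0,"jaw":1}
    - {"travel":[0,3.0,0],"roll":0,"jaw":1}
    - {"travel":[0,3.4,0],"roll":0,"jaw":1}

```text
t: 13.63
position: [0.4219, 0.2367, 0.0852]
eef_rot: [-90.0, -0.0, -95.9]
wrist_force: [-1.4, -0.0, -2.1]
opening: 0.0639
```

Request:
step_arm:
  moves:
    - {"travel":[0,0.4,0],"roll":0,"jaw":1}
    - {"travel":[0,0.7,0],"roll":0,"jaw":1}
    - {"travel":[0,0.9,0],"roll":0,"jaw":1}
    - {"travel":[0,1.0,0],"roll":0,"jaw":1}
    - {"travel":[0,1.0,0],"roll":0,"jaw":1}
    - {"travel":[0,1.0,0],"roll":0,"jaw":1}
    - {"travel":[0,1.0,0],"roll":0,"jaw":1}
    - {"travel":[0,1.0,0],"roll":0,"jaw":1}

```text
t: 14.3
position: [0.4221, 0.2367, 0.0758]
eef_rot: [-90.0, 0.0, -95.9]
wrist_force: [-0.2, 0.3, -3.0]
opening: 0.0641
```

Run:
```python
from workcell import status,imaging
from h import *
s=status.sense();print(s['t'],s['position'],s['eef_rot'],s['wrist_force'],s['opening'])
d=imaging.snapshot("wrist");d.update(pos=s['position'],rot=s['eef_rot']);np.savez("pics/w7.npz",**d);cv2.imwrite("pics/w7.png",d["color"][:,:,::-1])
d=imaging.snapshot("scene");np.savez("pics/s7.npz",**d);cv2.imwrite("pics/s7.png",cv2.resize(d["color"][220:360,330:500,::-1],None,fx=4,fy=4,interpolation=cv2.INTER_CUBIC))
```

```text
14.3 [0.42210253 0.23670344 0.07584644] [-8.99777418e+01  9.91862884e-03 -9.58617224e+01] [-0.21566781  0.33215478 -2.99034256] 0.06406172072485311
```

View pics/w7.png

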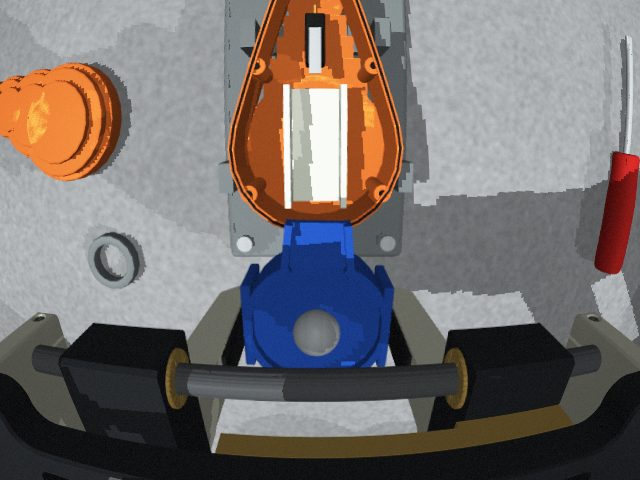

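View pics/s7.png

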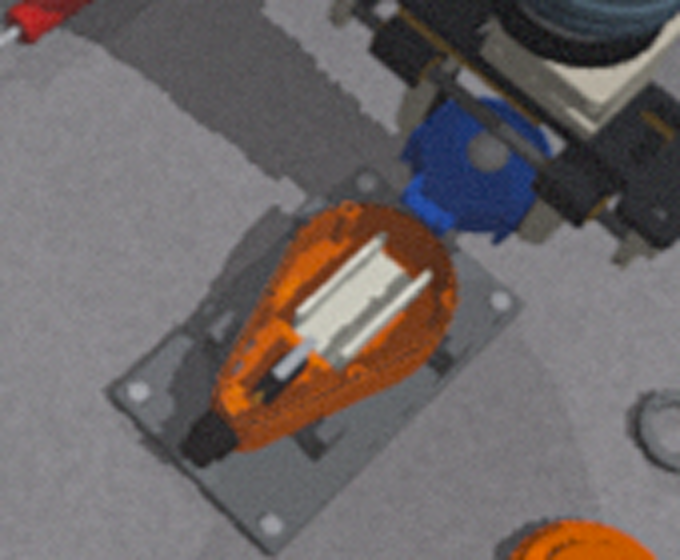

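Run:
```python
from h import *
d=dict(np.load("pics/w7.npz"));p=d["pos"];th=np.radians(-5.7);D=np.array([np.cos(th),np.sin(th)]);N=np.array([-D[1],D[0]])
for n,px,z in(("railL",(288,207),.044),("railR",(344,206),.044),("scrL",(245,244),.014),("scrR",(388,243),.014),("lipL",(286,221),.0938),("lipR",(352,221),.0938),("ball",(316,333),.098)):
    v=wat(d,px,z)[:2]-p[:2];print(n,"along",(v@D).round(4),"left",(v@N).round(4))
from workcell import ticket,status
print(np.abs(status.sense()['joint_vel']).max()); print(ticket.job_done())
```

```text
railL along 0.0429 left 0.0144
railR along 0.0433 left -0.0149
scrL along 0.0134 left 0.0444
scrR along 0.0137 left -0.0454
lipL along 0.0476 left 0.0114
lipR along 0.0475 left -0.0143
ball along -0.0 left -0.0001
0.19091657883358676
the job is handed in; nothing more can be done
None
```

The job is handed in at about 14 s. The arm is holding the blue dish level and still, with its lip over the start of the channel of the smaller housing (the one with the 190 x 110 mm cradle). I gripped the dish by its flat sides at 25 N, lifted it, turned it 90° in the air, carried it slowly across and lowered it.

| Last check | Measured | Allowed |
|---|---|---|
| Lip to channel start, along the channel | within about 5 mm | 14 mm |
| Lip to channel start, sideways | about 1.5 mm | 14 mm |
| Lip above the housing's rim | about 34 mm | 8 to 45 mm |
| Lip angle against the channel | under 1° | 10° |
| Ball off the middle of the dish | under 1 mm | 10 mm |

- **Lip height:** 34 mm is more than the "couple of centimetres" asked for. I chose it so the dish's foot stays clear of the rim.
- **Contact:** the wrist force showed nothing beyond the weight of the dish. I saw no sign of touching the housing or moving anything else, but I did not measure the bystanders' positions afterwards.
- **Disagreement:** the cradle screws and the housing's wide end put the channel start about 1 to 3 mm ahead of the lip. The visible rail ends put it about 4 mm behind. Both are within tolerance.

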